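# Set the tube reader: swing the boom, unlock and draw out its telescoping arm to the mark

## Task

First swing the stiff reader boom round, without drawing it out, until it points straight at the single purple-capped tube on the white reading stand. Then squeeze the green lock button in against the black handle, draw the telescoping arm out until its red pointer stands on the orange mark of the scale, and finish while still holding it there with the button squeezed, the boom still pointing at the tube. Leave the other things on the desk where they are.

Things in the scene. Friction and masses are not known exactly. Their poses are not given: they have to be found in the camera images.
- boom_axis (a point): the vertical swing axis of the boom, at the boom's mid height, 130 mm above the desk, on a grey round-footed stand (foot 150 mm across, post 28 mm; hub 50 mm across, its top 28 mm above this point). Its x axis points level along the boom towards the reader head, y to the boom's left seen from the axis, z up
- sleeve_grip (a point): middle of the boom's white outer sleeve: a level box 150 mm long, 32 mm wide, 34 mm tall, 115 mm out from the axis (it runs from 40 to 190 mm). This point is at the centre of the box; the sleeve can be gripped across its width here to swing the boom
- handle (a point): centre of the upright black handle on the telescoping arm, 230 mm out from the axis when the arm is in, 45 mm straight above the boom's mid line. 34 mm long along the boom, top 23 mm above this point. Squeeze handle and button together from above, closing across the boom: 33 mm wide (27 mm once pressed), plain cheek 14 mm to the left (+y of boom_axis) of this point, button face 19 mm to the right
- reader_head (a point): centre of the grey reader head at the arm's tip, 46 mm along the boom x 44 x 36 mm tall; 48 mm past the handle; its top is 14 mm above the boom's mid line
- pointer (a point): tip of the thin red pointer that the telescoping arm carries over the white scale on the boom's left side, level with the handle along the boom (40 mm to the left of the boom's mid line, 3.5 mm above it)
- mark_center (a point): top middle of the orange mark, a clip 8 mm wide along the boom and 32 mm across it, on the white scale (ticks each 10 mm); it is stiff and stays put. Axes as boom_axis. The pointer stands on the mark when both are equally far out along the boom
- tube (a point): middle of the tube to be read, at the boom's mid height (130 mm above the desk): a 16 mm tube with purple cap, top at 185 mm, fixed upright in a white reading stand with a 70 mm square foot and a 34 mm square column, 450 to 570 mm from the swing axis
- boom (a joint): swing angle of the boom on its stand, rad, growing anticlockwise seen from above; stiff (about 0.5 N m of friction), stays where it is left; it reads 0 at the start; range -1.8 to 0.6
- reader_arm (a joint): how far the telescoping arm (22 mm square aluminium bar in the sleeve, carrying handle, button, pointer and grey reader head) is drawn out, m: 0 fully in, 0.13 fully out. It slides against about 2 N of friction once the button is pressed; it starts fully in and locked: while the button is out it does not move
- mark (a joint): place of the orange mark on the scale, m, on the same measure as reader_arm: the pointer stands on the mark when reader_arm equals mark. It does not shift in use
- lock_button (a joint): the green lock button on the right (-y) side of the handle, face 18 x 32 mm at the handle's centre height, m pressed in: 0 out and locked, 0.006 fully in; the arm is free from about 0.0035 on. A spring resists with 6 N at first and 9 N fully in; let go, it comes out and catches in the next of the notches that lie 10 mm apart
- tube_rack: bystander, to be left alone: white rack 210 x 100 mm full of capped tubes, 116 mm tall; origin under its centre
- gun_scanner: bystander, to be left alone: black hand-held code scanner, 135 x 62 x 36 mm, lying down; origin under its centre
- label_roll: bystander, to be left alone: white roll of labels, 84 mm across, 30 mm tall; origin under its centre
- specimen_jar: bystander, to be left alone: clear jar with yellow lid, 60 mm across, 70 mm tall; origin under its centre
- mouse: bystander, to be left alone: black computer mouse, 100 x 60 x 26 mm; origin under its centre
- marker: bystander, to be left alone: blue marker pen with black cap, 135 mm long, 15 mm thick; origin under its centre
Not all that is in view belongs to the job. Of the things that look like the part that bears tube, the middle-sized one is meant.

How it is judged:
By the outcome, as a careful person would: the job done as asked, in the order asked, and still so for the second after the job is handed in, while the arm keeps its last pose, push and grip.
It also fails if it takes over 45 s, if anything falls off the work surface, if the arm or the gripper's body presses on something with over 40 N, if the wrist force passes 120 N, or if a joint passes its speed limit or range.

## Robot

A 6-joint arm with a two-finger parallel gripper is mounted at the origin on the work surface. World frame = base frame: x ahead of the robot, y to its left, z up, the work surface at z = 0. Lengths are in m, angles in rad, forces in N, time in s.
With the tool pointing down it reaches from about 0.35 to 0.925 m from the base axis. Payload 6.4 kg.
Tool frame: the origin (TCP) lies on the centre line of the jaws, within the pads' length; the fingertips stand 17 mm ahead of it and the grasp point (between the pads) lies 2 mm behind it (r.tips_ahead is the distance from the TCP to the fingertips, in m); z points along the fingers, y is the line along which they close (so a half turn about z gives the same grasp; the last joint's range is limited). The gripper opens to 94 mm and grips with 3 to 60 N. Pads are 16 mm wide; open, the fingers measure 119 mm over their backs; the gripper's body (75 mm by 177 mm) begins 78 mm behind the grasp point.
Start: joints at [-1.505, 0.245, 1.558, -0, 1.339, -0.174], TCP at [0.154, -0.631, 0.202] pointing down, gripper open.
Joint ranges: [-3.13, 3.13], [-1.02, 2.26], [0.13, 2.54], [-0.95, 4.09], [0.21, 2.88], [-2.74, 2.74]. Speed limits (rad/s): [2.57, 2.57, 3.14, 3.14, 3.14, 3.14].

## Interface

Orientations are given as a rotation vector (axis times angle).
In Python, from plant import r gives the robot as it stands. The module is installed in compiled form; this text tells all that it offers.
- The arm moves only by the tool move_arm, never from a script. Its argument "rows" is a list of rows, each a list of 7 numbers: the turn, a rotation vector about the tool's x, y, z in degrees, then the shift along the tool's x, y, z in mm, then the opening, from 0 (shut) to 1 (fully open). A call has 1 to 12 rows; each row is the pose to reach, as a shift and turn from the pose commanded when the call began, along the tool's axes at that moment; what a row does not reach only later rows make up. A row lasts 1/8 s, in which the tool goes at most 62.5 mm and 10.7 degrees, less where a joint would pass 70% of its speed; a pose out of reach is approached as far as the arm can. A call with a gripper value outside its range is refused whole. The fingers move at their own pace and stop on an object; "squeeze" is the grip in N (left out, the last holds). Time passes only in rows, so rows that repeat a pose let the fingers close. It gives the time, the measured TCP pose, the force, the opening and the grip force at its end, in the units of the state.
- r.read_state(): the state, without advancing time (a new reading comes with each control period).
- r.camera(name): name is "scene" or "side" or "wrist"; returns a dict with "pixels" (480x640x3 uint8, red, green, blue), "vertical_fov" (degrees; the focal length in pixels is half the picture's height over the tangent of half this angle, whatever the lens; pixels are square), "cx", "cy" (the principal point, pixels), "pose" (4x4, takes a point from camera to world coordinates). Camera axes: x right, y up, looking along -z (the intrinsics and any distortion apply to the point x, -y, -z); pixel columns grow to the right and rows downward; lengths in m; the calibration is good to about 2 mm. The wrist camera is an equidistant fisheye: a pixel r from the principal point sees the ray r / f radians off the axis. A picture is of the moment at which its call begins. There is no depth.
- r.close_job(): hands the job in; it is judged then, once.
The state is a dict: "clock": time; "qpos": joint angles; "qd": joint speeds; "joint_torque": joint torques, N m; "tool_pos": TCP position; "tool_rot": TCP orientation; "contact_force": force on the tool from outside, world axes, zero at the start; "moment": the same for the moment, N m; "opening": finger opening in m; "gripper_force": force on a finger pad.
Only numpy, scipy, OpenCV 4.12 (cv2) and the standard library are available. Lean on these libraries where they do the work, as an engineer would, in place of code of your own. Each camera call takes 0.05 s, during which the arm holds its last target. There are 200 camera calls.

## Working session

There is one attempt and no reset: what is moved stays moved. The work goes in short steps, Python scripts to look and compute and a tool call to move; the robot and the scene stay as the last step left them, time stands still between calls to the robot, and variables do not carry over. Pictures are saved under pics/ and viewed, at most 10 in all, crops included, and the job is handed in when it is done.

Besides the shell and the picture viewer there is one more tool, called after "Emit:" as name(argument=value, ...) on one line, values as JSON. move_arm: Moves the arm, as the interface text tells. Its arguments: {"type":"object","properties":{"rows":{"type":"array"},"squeeze":{"type":"number"}},"required":["rows"]}

```bash
mkdir -p pics
cat > h.py <<'E'
import numpy as np, cv2
from plant import r
def cam(n):
    c=r.camera(n); c['f']=240/np.tan(np.radians(c['vertical_fov'])/2); return c
def ray(c,u,v):
    d=np.array([u-c['cx'],v-c['cy']])/c['f']
    if c.get('fish'):
        t=np.hypot(*d); x=np.array([d[0]/t*np.sin(t),-d[1]/t*np.sin(t),-np.cos(t)]) if t>1e-9 else np.array([0,0,-1.])
    else: x=np.array([d[0],-d[1],-1])
    return c['pose'][:3,3],c['pose'][:3,:3]@x
def at(c,u,v,z):
    o,d=ray(c,u,v); return (o+d*(z-o[2])/d[2])
def proj(c,p):
    q=c['pose'][:3,:3].T@(np.asarray(p)-c['pose'][:3,3])
    x=np.array([q[0],-q[1]]); 
    if c.get('fish'):
        t=np.arctan2(np.hypot(*x),-q[2]); x=x/np.hypot(*x)*t
    else: x=x/-q[2]
    return c['f']*x+[c['cx'],c['cy']]
def save(c,n): cv2.imwrite('pics/'+n+'.png',c['pixels'][:,:,::-1])
E
python3 - <<'E'
from h import *
import pickle
for n in ['scene','side','wrist']:
    c=cam(n); save(c,n+'0'); print(n,c['f'],c['cx'],c['cy'],c['pose'].round(3).tolist(),[k for k in c])
    pickle.dump(c,open(n+'0.pkl','wb'))
print(r.read_state())
E
```

```text
scene 570.5759134265427 319.5182134868897 243.84788257314125 [[0.248, -0.815, 0.524, 1.438], [0.969, 0.199, -0.148, -0.236], [0.016, 0.544, 0.839, 1.515], [0.0, 0.0, 0.0, 1.0]] ['pixels', 'vertical_fov', 'cx', 'cy', 'pose', 'f']
side 513.104497496875 331.5235559741735 241.91776952642866 [[-0.955, 0.209, -0.213, 0.314], [-0.298, -0.647, 0.702, 0.788], [0.009, 0.734, 0.679, 0.928], [0.0, 0.0, 0.0, 1.0]] ['pixels', 'vertical_fov', 'cx', 'cy', 'pose', 'f']
wrist 371.64829954431775 317.7089766091725 237.2332768396043 [[0.237, 0.93, 0.281, 0.238], [-0.972, 0.227, 0.068, -0.611], [-0.001, -0.289, 0.957, 0.384], [0.0, 0.0, 0.0, 1.0]] ['pixels', 'vertical_fov', 'cx', 'cy', 'pose', 'f']
{'clock': 0.15, 'qpos': array([-1.50510302e+00,  2.45601478e-01,  1.55871208e+00,  2.35855333e-06,
        1.33868311e+00, -1.74112994e-01]), 'qd': array([-0.00029279, -0.00241436, -0.00367008, -0.00015724,  0.00012438,
       -0.00016485]), 'joint_torque': array([ 1.62252718e-06, -4.16264176e+01, -3.14982462e+01,  6.84551918e-02,
        3.15937400e-02, -8.77434036e-05]), 'tool_pos': array([ 0.15435258, -0.63094395,  0.20144365]), 'tool_rot': array([-3.11764506e+00, -3.75616390e-01, -1.23041952e-04]), 'contact_force': array([-0.77336496, -0.49400899,  0.65527917]), 'moment': array([0.05394233, 0.05440584, 0.02105702]), 'gripper_force': 0.0, 'opening': 0.09361393157555557}
```

View pics/scene0.png

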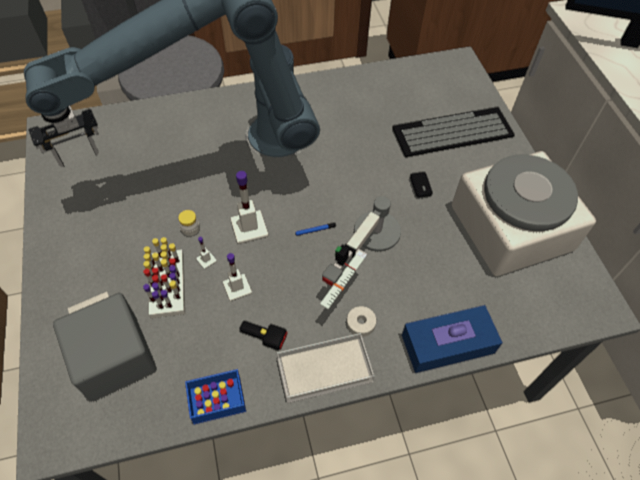

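View pics/side0.png

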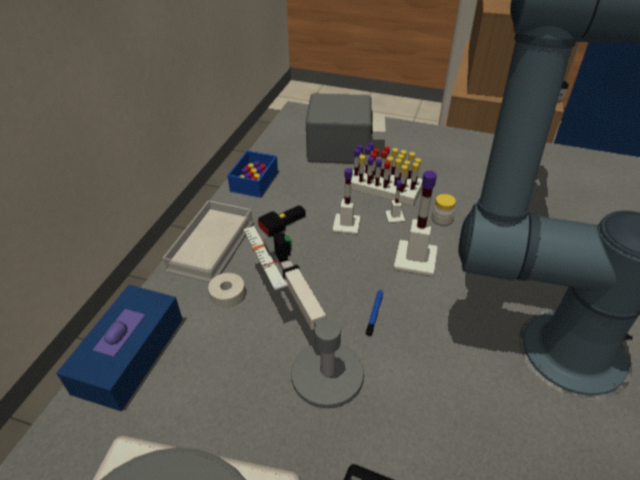

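The scene shows three tube stands: large at (249,220), small at (205,258) and middle at (235,285). The middle one is the target. The boom runs from its hub at (381,205) to the handle at (345,252). In the side view the target is at (347,200) and the hub at (327,335). I'll zoom in on both.

Run:
```python
import cv2
a=cv2.imread('pics/scene0.png')[180:330,210:410]; b=cv2.imread('pics/side0.png')[160:410,230:380]
cv2.imwrite('pics/sc.png',cv2.resize(a,None,fx=4,fy=4,interpolation=2))
cv2.imwrite('pics/si.png',cv2.resize(b,None,fx=2.4*1,fy=2.4,interpolation=2))
```

```text
(no output)
```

View pics/sc.png

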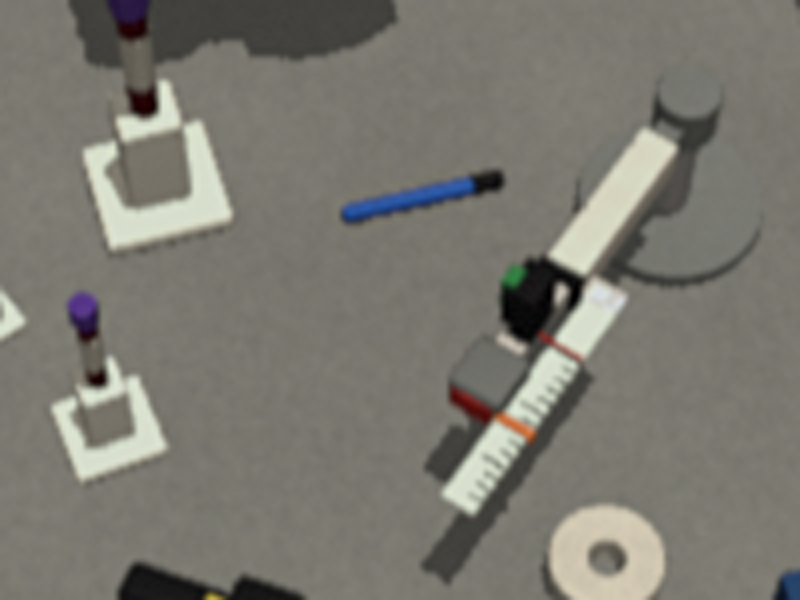

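View pics/si.png

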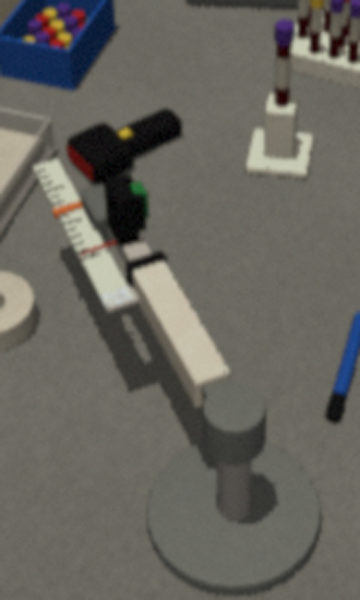

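Run:
```python
from h import *
import pickle
S=pickle.load(open('scene0.pkl','rb'));D=pickle.load(open('side0.pkl','rb'))
sc=lambda u,v,z:at(S,210+u/4-.375,180+v/4-.375,z)[:2]
sd=lambda u,v,z:at(D,230+u/2.4-.3,160+v/2.4-.3,z)[:2]
P=lambda *a:print(*[x.round(4) if hasattr(x,'round') else x for x in a])
h1=sc(690,90,.158);h2=sd(236,398,.158);P('hub',h1,h2)
t1=sc(82,299,.185);t2=sd(284,27,.185);P('tube',t1,t2)
P('foot mid', sc(108,428,.0), sd(281,155,0))
n=sc(663,138,.147);f=sc(566,265,.147);P('sleeve',n,f,f-n,np.linalg.norm(f-n),np.linalg.norm(n-h1),np.degrees(np.arctan2(*(f-h1)[::-1])))
n=sd(210,378,.147);f=sd(150,268,.147);P('sleeve side',n,f,np.linalg.norm(f-n),np.degrees(np.arctan2(*(f-h2)[::-1])))
h=(h1+h2)/2;t=(t1+t2)/2;P('dist',np.linalg.norm(t-h),np.degrees(np.arctan2(*(t-h)[::-1])))
p1=sc(582,358,.1335);m1=sc(517,427,.133);m1b=sc(535,438,.133);p2=sd(80,252,.1335);m2=sd(67,210,.133);P(p1,m1,m1b,p2,m2,'mark',m1-p1,m1b-p1,m2-p2)
```

```text
hub [0.4907 0.2212] [0.493  0.2151]
tube [ 0.5821 -0.248 ] [ 0.5858 -0.2421]
foot mid [ 0.5808 -0.2496] [ 0.5863 -0.2522]
sleeve [0.5208 0.1918] [0.6113 0.0909] [ 0.0905 -0.1009] 0.1355 0.0421 -47.2055
sleeve side [0.5216 0.1941] [0.6107 0.0938] 0.1342 -45.871
dist 0.4723 -78.7586
[0.6805 0.0835] [0.7225 0.0246] [0.7337 0.0344] [0.6831 0.0824] [0.7166 0.0345] mark [ 0.042  -0.0589] [ 0.0532 -0.0492] [ 0.0334 -0.0479]
```

Emit:
move_arm(rows=[[0,0,0,0,0,-60,1],[0,0,0,0,0,-120,1],[0,0,-8,30,-30,-170,1],[0,0,-18,75,-80,-200,1],[0,0,-28,115,-125,-200,1],[0,0,-38,155,-170,-200,1],[0,0,-48,195,-215,-200,1],[0,0,-58,235,-260,-200,1],[0,0,-68,275,-305,-200,1],[0,0,-78,315,-350,-200,1],[0,0,-88,355,-395,-200,1],[0,0,-96,390,-435,-200,1]])

```text
clock: 1.65
tool_pos: [0.4304, -0.1141, 0.4022]
tool_rot: [1.801, 2.574, 0.0]
contact_force: [0.9, -0.4, 0.2]
opening: 0.0938
gripper_force: 0.0
```

```bash
cat >> h.py <<'E'
from scipy.spatial.transform import Rotation as Rn
def go(p,yaw):
    s=r.read_state(); R=Rn.from_rotvec(s['tool_rot'])
    T=Rn.from_euler('z',yaw,degrees=True)*Rn.from_rotvec([np.pi,0,0])
    print('pos',s['tool_pos'].round(4),'t',s['clock'],'q',s['qpos'].round(2),'open',s['opening'],'F',s['contact_force'].round(1),'x yaw',np.degrees(np.arctan2(*R.as_matrix()[:2,0][::-1])))
    print('turn',np.degrees((R.inv()*T).as_rotvec()).round(2),'shift mm',(R.inv().apply(np.asarray(p)-s['tool_pos'])*1e3).round(1))
E
python3 -c "
from h import *
go([.569,.133,.35],132)"
```

```text
pos [ 0.4304 -0.1141  0.4022] t 1.65 q [-0.51 -0.34  1.77  0.    1.72 -0.86] open 0.09375395097464408 F [ 0.9 -0.4  0.2] x yaw 110.04692389999374
turn [ 1.000e-02  1.000e-02 -2.195e+01] shift mm [184.6 214.9  52.2]
```

Emit:
move_arm(rows=[[0,0,-4,37,43,10,1],[0,0,-9,74,86,20,1],[0,0,-13,111,129,30,1],[0,0,-18,148,172,40,1],[0,0,-22,185,215,52,1],[0,0,-22,185,215,52,1]])

```text
clock: 2.4
tool_pos: [0.5697, 0.1332, 0.3475]
tool_rot: [-1.276, -2.866, 0.003]
contact_force: [0.1, -1.1, -0.0]
opening: 0.0937
gripper_force: 0.0
```

```bash
python3 -c "
from h import *
import pickle
go([.569,.133,.135],132)
c=cam('wrist');c['fish']=1;save(c,'w1');pickle.dump(c,open('w1.pkl','wb'))
for n,p in dict(hub=[.492,.218,.158],tube=[.584,-.245,.185],grip=[.569,.133,.147]).items(): print(n,proj(c,p))"
```

```text
pos [0.5697 0.1332 0.3475] t 2.4 q [ 0.04  0.01  1.55  0.    1.58 -0.7 ] open 0.09374690018112808 F [ 0.1 -1.1 -0. ] x yaw 131.99876065666407
turn [-0.2  -0.18 -0.  ] shift mm [-4.000e-01  1.000e-01  2.125e+02]
hub [316.41111639  98.01927058]
tube [145.06063394 421.96398714]
grip [316.93044298 208.85922616]
```

View pics/w1.png

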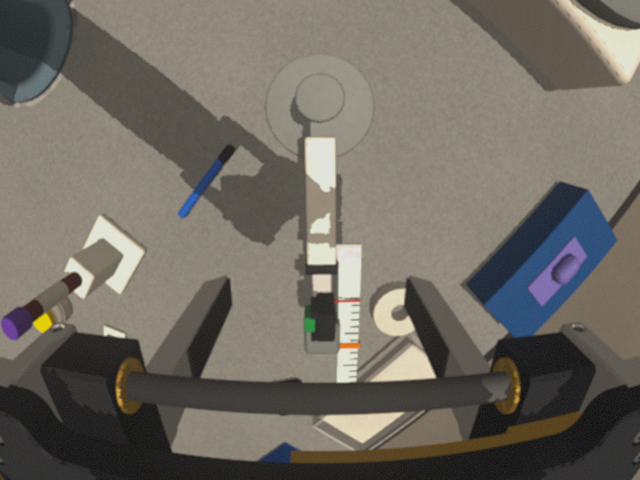

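The wrist view shows the hub at (320,98), the sleeve top from (320,138) to (321,264), the pointer line at v≈300 and the orange mark at v≈346, both at u≈350.

Run:
```python
from h import *
import pickle
c=pickle.load(open('w1.pkl','rb'))
h=at(c,320.3,97.5,.158);a=at(c,320,138,.147);b=at(c,321.3,264,.147)
im=c['pixels'].astype(int)
o=(im[:,:,0]>190)&(abs(im[:,:,1]-110)<60)&(im[:,:,2]<90); v,u=np.where(o[330:360,330:365]);print('mark px',u.mean()+330,v.mean()+330,u.min()+330,u.max()+330,len(u))
mk=(u.mean()+330,v.mean()+330)
e=(im[:,:,0]>im[:,:,1]+60)&(im[:,:,1]<120); v,u=np.where(e[290:310,330:365]);print('ptr px',u.mean()+330,v.mean()+330,u.max()+330,len(u))
pt=(u.mean()+330,v.mean()+330)
g=lambda x:np.degrees(np.arctan2(x[1],x[0]))
print(h,a,b,g(b-a),g(b-h),np.linalg.norm((b-h)[:2]),np.linalg.norm((a-h)[:2]))
P=at(c,*pt,.1335);M=at(c,*mk,.1335);d=(b-h)/np.linalg.norm((b-h)[:2]);n=np.array([-d[1],d[0]])
for X in(P,M): print(X,(X-h)[:2]@d[:2],(X-h)[:2]@n)
```

```text
mark px 349.6951219512195 345.4390243902439 340 359 82
ptr px 345.0232558139535 340.62790697674416 359 43
[0.49448676 0.22094123 0.158     ] [0.52164306 0.19037233 0.147     ] [0.61401208 0.09009556 0.147     ] -47.35056705268702 -47.5888250887794 0.17721989132613103 0.04088914863161702
[0.70900552 0.02965536 0.1335    ] 0.2859123214634379 0.0293722454304485
[0.71854724 0.02827417 0.1335    ] 0.2933674645590605 0.035485587975602195
```

Emit:
move_arm(rows=[[0,0,0,-2,0,55,1],[0,0,-0.5,-2,-1,110,1],[0,0,-0.5,-2,-1,160,1],[0,0,-0.5,-2,-1,195,1],[0,0,-0.5,-2,-1,212,1],[0,0,-0.5,-2,-1,212,0.3],[0,0,-0.5,-2,-1,212,0.25],[0,0,-0.5,-2,-1,212,0.25],[0,0,-0.5,-2,-1,212,0.25]], squeeze=25)

```text
clock: 3.58
tool_pos: [0.571, 0.1284, 0.1393]
tool_rot: [1.271, 2.871, 0.001]
contact_force: [0.2, 0.3, 0.3]
opening: 0.0572
gripper_force: 0.0
```

Run:
```python
from h import *
import pickle
c=pickle.load(open('w1.pkl','rb'))
h=np.array([.4935,.2200]);d=np.array([np.cos(np.radians(-47.5)),np.sin(np.radians(-47.5))])
for px in[(350,300.6),(349.7,345.4)]:
    X=at(c,*px,.1335)[:2]-h; print(X@d, X@[-d[1],d[0]])
go([*(h+.115*d),.135],132.5)
c=cam('wrist');c['fish']=1;save(c,'w2')
```

```text
0.2293784183488743 0.034986519121043974
0.29333510194346246 0.036398498717771205
pos [0.571  0.1284 0.1393] t 3.575 q [ 0.03  0.16  1.78  0.    1.2  -0.71] open 0.05722419014483463 F [0.2 0.3 0.3] x yaw 132.24322586568925
turn [ 0.07  0.06 -0.26] shift mm [4.9 4.7 4.3]
```

Emit:
move_arm(rows=[[0,0,-0.2,4,4,3,0.5],[0,0,-0.2,4,4,3,0.3],[0,0,-0.2,4,4,3,0.25],[0,0,-0.2,4,4,3,0.2],[0,0,-0.2,4,4,3,0.2],[0,0,-0.2,4,4,3,0.2]], squeeze=25)

```text
clock: 4.38
tool_pos: [0.5708, 0.1344, 0.1351]
tool_rot: [1.267, 2.875, 0.002]
contact_force: [3.0, 3.7, -4.5]
opening: 0.0317
gripper_force: 25.0
```

Run:
```python
from h import *
go([.571,.135,.135],132.5)
print(r.read_state()['gripper_force'])
```

```text
pos [0.5708 0.1344 0.1351] t 4.375 q [ 0.04  0.17  1.78  0.    1.2  -0.7 ] open 0.031660271441424095 F [ 3.   3.7 -4.5] x yaw 132.4277765836433
turn [ 0.05 -0.02 -0.07] shift mm [0.3 0.6 0.1]
25.004419684410095
```

Emit:
move_arm(rows=[[0,0,2,0.1,-4,0,0.2],[0,0,6,0.6,-12,0,0.2],[0,0,10,1.7,-20,0,0.2],[0,0,14,3.4,-27.8,0,0.2],[0,0,18,5.6,-35.5,0,0.2],[0,0,22,8.4,-43.1,0,0.2],[0,0,26,11.6,-50.4,0,0.2],[0,0,29,14.4,-55.8,0,0.2],[0,0,31.4,16.8,-59.9,0,0.2],[0,0,31.4,16.8,-59.9,0,0.2],[0,0,31.4,16.8,-59.9,0,0.2]])

```text
clock: 5.75
tool_pos: [0.5142, 0.1061, 0.135]
tool_rot: [-1.996, -2.423, 0.002]
contact_force: [-3.5, 3.1, 0.4]
opening: 0.0315
gripper_force: 25.0
```

Run:
```python
from h import *
import pickle
go([.571,.135,.135],101)
c=cam('wrist');c['fish']=1;save(c,'w3');pickle.dump(c,open('w3.pkl','wb'))
```

```text
pos [0.5142 0.1061 0.135 ] t 5.75 q [-0.01  0.03  1.93  0.    1.19 -0.21] open 0.031483240342847815 F [-3.5  3.1  0.4] x yaw 101.0598349733397
turn [-0.14 -0.04  0.06] shift mm [17.4 61.3 -0.1]
```

View pics/w3.png

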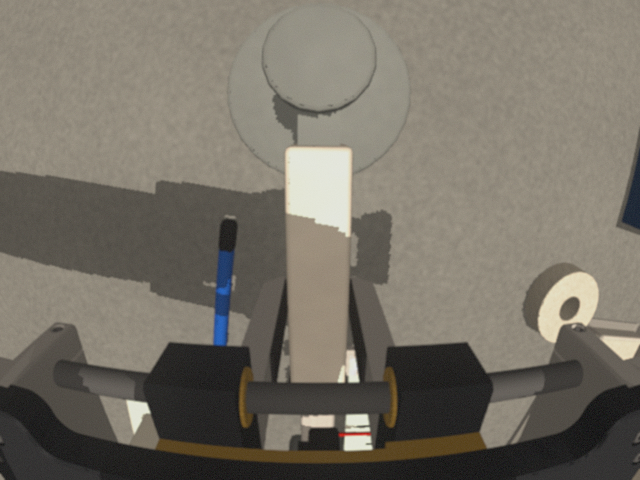

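The wrist view after the swing shows the sleeve gripped and pointing straight down the picture, with the hub at (319,57). I'll release it and back away beyond the tube, to see tube and boom in one picture.

Emit:
move_arm(rows=[[0,0,0,0,0,0,0.7],[0,0,0,0,0,0,0.7],[0,0,0,0,0,0,0.7],[0,0,0,0,0,-50,0.7],[0,0,0,0,0,-110,0.7],[0,0,0,0,0,-170,0.7],[0,0,0,-15,0,-230,0.7],[0,0,0,-60,0,-265,0.7],[0,0,0,-120,0,-265,0.7],[0,0,0,-180,0,-265,0.7],[0,0,0,-240,0,-265,0.7],[0,0,0,-300,0,-265,0.7]])

```text
clock: 7.3
tool_pos: [0.5727, -0.1907, 0.4005]
tool_rot: [1.997, 2.424, -0.0]
contact_force: [0.4, 1.1, -0.2]
opening: 0.0658
gripper_force: 0.0
```

Emit:
move_arm(rows=[[0,0,0,-60,0,0,0.7],[0,0,0,-120,0,0,0.7],[0,0,0,-180,0,0,0.7],[0,0,0,-210,0,0,0.7],[0,0,0,-210,0,0,0.7],[0,0,0,-210,0,0,0.7]])

```text
clock: 8.05
tool_pos: [0.6128, -0.3939, 0.4004]
tool_rot: [-1.997, -2.425, -0.0]
contact_force: [-0.4, 0.1, 0.3]
opening: 0.0661
gripper_force: 0.0
```

Run:
```python
from h import *
import pickle
c=pickle.load(open('w3.pkl','rb'));print('hub',at(c,319.5,57,.158))
go([.571,.135,.135],101)
c=cam('wrist');c['fish']=1;save(c,'w4');pickle.dump(c,open('w4.pkl','wb'))
for p in([.4931,.2192,.158],[.584,-.245,.185]): print(proj(c,p))
```

```text
hub [0.49388369 0.22012568 0.158     ]
pos [ 0.6128 -0.3939  0.4004] t 8.05 q [-0.73  0.36  1.07  0.    1.72 -0.92] open 0.06610072269019798 F [-0.4  0.1  0.3] x yaw 101.06532423340693
turn [ 0.   -0.01  0.07] shift mm [527.1  60.5 265.5]
[ 316.85161158 -208.20382331]
[316.90902402  66.05681235]
```

View pics/w4.png

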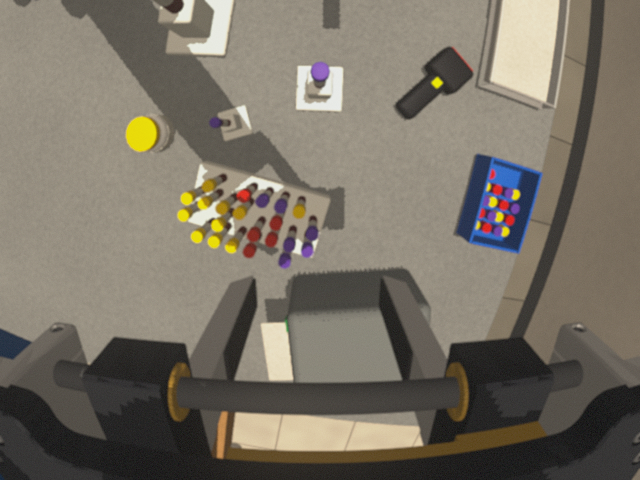

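The view shows the purple cap of the middle tube at about (320,71) on its foot at (320,88). The small and large stands are clearly different.

Run:
```python
from h import *
import pickle
c=pickle.load(open('w4.pkl','rb'));im=c['pixels'].astype(int)
m=(im[:,:,2]>im[:,:,1]+50)&(im[:,:,0]>im[:,:,1]+10)
v,u=np.where(m[55:90,305:335]);u=u+305;v=v+55
print(u.min(),u.max(),v.min(),v.max(),u.mean())
T=at(c,u.mean(),v.min()+8.5,.185);print('tube',T)
# column/foot: white foot edges
print('foot',at(c,320,88.5,0.008))
for H in([.4939,.2201],[.4931,.2192],[.4945,.2209]):
    d=T[:2]-H;print(np.linalg.norm(d),np.degrees(np.arctan2(d[1],d[0])))
# boom in w3: sleeve edges
c=pickle.load(open('w3.pkl','rb'));g=c['pixels'].astype(int).sum(2)
for row in(160,190,250,280,330):
    L=g[row,255:385]; e=np.abs(np.diff(L)); a=255+e[:65].argmax(); b=255+65+e[65:].argmax(); print(row,a,b,at(c,(a+b+1)/2,row,.147))
```

```text
311 328 62 79 319.765625
tube [ 0.58786943 -0.24921521  0.185     ]
foot [ 0.58933715 -0.24977236  0.008     ]
0.47863036291587086 -78.67757952094817
0.47790590915594877 -78.56235062770432
0.479297574928893 -78.76668392571877
160 285 351 [0.50218338 0.17534012 0.147     ]
190 284 350 [0.50440828 0.16152233 0.147     ]
250 286 357 [0.51215533 0.13313271 0.147     ]
280 286 348 [0.51303887 0.11718313 0.147     ]
330 284 361 [0.52146136 0.08916765 0.147     ]
```

Emit:
move_arm(rows=[[0,0,0,60,0,-20,0.7],[0,0,0,120,0,-40,0.7],[0,0,0,180,0,-60,0.7],[0,0,0,240,0,-60,0.7],[0,0,0,300,0,-60,0.7],[0,0,0,360,0,-60,0.7],[0,0,0,385,0,-60,0.7],[0,0,0,385,0,-60,0.7],[0,0,0,385,0,-60,0.7]])

```text
clock: 9.22
tool_pos: [0.5388, -0.0167, 0.4605]
tool_rot: [1.997, 2.425, -0.0]
contact_force: [-0.6, -0.3, 0.2]
opening: 0.0656
gripper_force: 0.0
```

Run:
```python
from h import *
import pickle
go([.54,-.009,.2],101)
c=cam('wrist');c['fish']=1;save(c,'w5');pickle.dump(c,open('w5.pkl','wb'))
cv2.imwrite('pics/w5c.png',cv2.resize(c['pixels'][:400,220:420,::-1],None,fx=1.5,fy=1.5,interpolation=2))
for p in([.4937,.2195,.158],[.588,-.2492,.185]): print(proj(c,p))
```

```text
pos [ 0.5388 -0.0167  0.4605] t 9.225 q [-0.24 -0.1   1.47 -0.    1.78 -0.43] open 0.0656027112276963 F [-0.6 -0.3  0.2] x yaw 101.06206641340371
turn [0.03 0.03 0.06] shift mm [  7.5   2.5 260.5]
[317.49315241  12.30967364]
[319.48692727 355.7749592 ]
```

View pics/w5c.png

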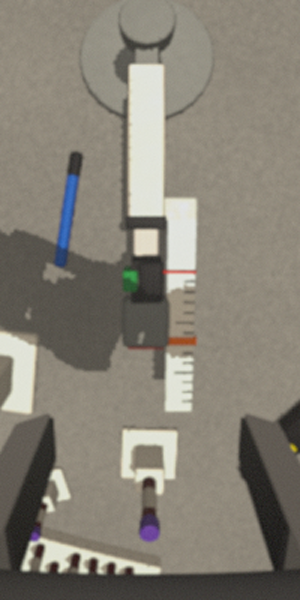

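The picture (full-frame pixels) has the hub at (318,13), the sleeve from (318,45) to (318,143), the pointer at v≈181, the mark at v≈227 and the target cap at (319,353). It looks nearly aligned, so I'll fit it precisely.

Run:
```python
from h import *
import pickle
c=pickle.load(open('w5.pkl','rb'));im=c['pixels'].astype(int);g=im.sum(2).astype(float)
def edges(row,u0,u1,th):
    L=g[row]>th; 
    # subpixel threshold crossing
    x=[u for u in range(u0,u1) if (g[row,u]-th)*(g[row,u+1]-th)<0]
    f=lambda u:u+(th-g[row,u])/(g[row,u+1]-g[row,u]); return f(x[0]),f(x[-1])
pts=[]
for row in range(50,140,4):
    a,b=edges(row,296,342,520); pts.append(at(c,(a+b)/2,row,.147)[:2]); 
    if row%12==2: print(row,round(a,2),round(b,2))
pts=np.array(pts);m=pts.mean(0);d=np.linalg.svd(pts-m)[2][0];d*=np.sign(d[0]);print('dir',np.degrees(np.arctan2(d[1],d[0])))
mm=(im[:,:,2]>im[:,:,1]+40)&(im[:,:,0]>im[:,:,1]+5)
v,u=np.where(mm[335:372,305:335]);print('cap',u.min()+305,u.max()+305,v.min()+335,v.max()+335,u.mean()+305)
T=at(c,u.mean()+305,v.max()+335-6.5,.185)[:2];H=at(c,318,13.3,.158)[:2];print(T,H)
n=np.array([-d[1],d[0]])
for Q in(T,H,[.5879,-.2492],[.4937,.2197]): print('lateral off sleeve line mm',(Q-m)@n*1e3,'along from mid',(Q-m)@d)
f=m-d*.115
hd=H-0
print('angle H->T',np.degrees(np.arctan2(*(T-H)[::-1])),'H->sleeve mid',np.degrees(np.arctan2(*(m-H)[::-1])))
o=(im[:,:,0]>im[:,:,1]+50);
for z,(r0,r1) in dict(ptr=(176,187),mark=(219,235)).items():
    v,u=np.where(o[r0:r1,333:352]); w=at(c,u.mean()+333,v.mean()+r0,.1335)[:2]; print(z,u.mean()+333,v.mean()+r0,len(u),(w-H)@d,(w-H)@n)
```

```text
50 305.71 305.71
62 305.54 329.11
74 305.56 329.15
86 305.56 329.22
98 305.87 329.11
110 305.61 328.87
122 305.59 328.77
134 305.61 305.61
dir -79.18285772729702
cap 313 325 350 360 319.25210084033614
[ 0.58685108 -0.24516731] [0.49461266 0.21822811]
lateral off sleeve line mm 6.749984012832277 along from mid 0.36367690042096584
lateral off sleeve line mm 3.1183579492641798 along from mid -0.10879537981487326
lateral off sleeve line mm 7.02342690086398 along from mid 0.36783478740134296
lateral off sleeve line mm 2.498152432228864 along from mid -0.11041239961702683
angle H->T -78.74246628583286 H->sleeve mid -80.8246539672636
ptr 341.47222222222223 180.55555555555554 36 0.2268093640632889 0.033288450732079124
mark 341.59550561797755 227.02247191011236 89 0.2934245434601068 0.034704132747972335
```

```bash
cat > fit.py <<'E'
from h import *
def fit(c,r0=56,r1=132,th=520,H=np.array([.494,.2195]),T=np.array([.5875,-.2475])):
    g=c['pixels'].astype(float).sum(2); pts=[];us=[]
    for row in range(r0,r1,2):
        x=[u for u in range(290,350) if (g[row,u]-th)*(g[row,u+1]-th)<0]
        f=lambda u:u+(th-g[row,u])/(g[row,u+1]-g[row,u])
        if len(x)>1 and 22<f(x[-1])-f(x[0])<25: us.append((f(x[-1])+f(x[0]))/2); pts.append(at(c,us[-1],row,.147)[:2])
    pts=np.array(pts);m=np.median(pts,0);d=np.linalg.svd(pts-pts.mean(0))[2][0];d*=np.sign(d[0]);n=np.array([-d[1],d[0]])
    print(len(pts),'u',us[0],us[-1],'dir',np.degrees(np.arctan2(d[1],d[0])))
    for Q in(T,H): print('lateral mm',(Q-m)@n*1e3,'along',(Q-m)@d)
    return m,d
if __name__=='__main__':
    import pickle
    c=pickle.load(open('w5.pkl','rb'));m,d=fit(c);g=c['pixels'].astype(int).sum(2)
    for row in(4,8,12,16,20): print(g[row,292:346].tolist())
    for row in(202,208,214): print(g[row,295:338].tolist())
E
python3 fit.py
```

```text
37 u 317.2788108957569 317.2999067888768 dir -79.1069939657704
lateral mm 3.7196898655187245 along 0.3658621360497926
lateral mm 0.15598674654445505 along -0.11039257523407474
[405, 410, 419, 422, 421, 421, 432, 421, 405, 391, 398, 409, 414, 414, 422, 423, 417, 417, 422, 416, 417, 416, 419, 422, 419, 412, 419, 418, 419, 418, 417, 415, 431, 421, 418, 438, 426, 438, 422, 434, 420, 407, 391, 413, 424, 425, 440, 428, 425, 422, 418, 401, 394, 398]
[426, 435, 427, 419, 428, 427, 414, 383, 396, 405, 416, 419, 409, 421, 415, 417, 417, 422, 421, 416, 417, 422, 420, 421, 419, 422, 420, 424, 429, 428, 430, 428, 424, 426, 429, 428, 429, 429, 436, 423, 428, 428, 425, 405, 406, 420, 420, 418, 428, 429, 424, 421, 425, 436]
[423, 426, 431, 430, 430, 430, 398, 376, 391, 423, 427, 413, 419, 418, 413, 417, 409, 416, 424, 421, 422, 429, 426, 423, 424, 430, 428, 431, 419, 426, 427, 430, 437, 426, 427, 431, 427, 430, 428, 416, 426, 420, 425, 400, 378, 387, 417, 434, 433, 429, 437, 428, 433, 430]
[430, 433, 430, 430, 425, 424, 397, 337, 367, 403, 422, 421, 426, 424, 421, 421, 426, 414, 426, 420, 430, 434, 
[... 378 characters left out ...]
8, 356, 429, 434, 435, 425, 433, 433, 422, 433, 430]
[252, 245, 248, 250, 254, 230, 234, 215, 223, 225, 235, 242, 211, 205, 203, 196, 205, 195, 205, 198, 202, 200, 205, 203, 215, 208, 211, 210, 215, 210, 202, 220, 214, 233, 247, 228, 243, 294, 367, 416, 433, 428, 423]
[249, 247, 244, 255, 249, 245, 218, 216, 224, 227, 238, 237, 244, 237, 246, 237, 241, 244, 242, 250, 240, 240, 244, 235, 249, 235, 246, 245, 254, 242, 242, 233, 238, 245, 245, 223, 237, 285, 365, 415, 430, 432, 432]
[251, 248, 241, 250, 244, 236, 218, 215, 227, 239, 234, 240, 235, 236, 244, 243, 238, 235, 252, 242, 235, 243, 239, 244, 245, 233, 231, 245, 243, 250, 234, 242, 249, 237, 243, 234, 241, 283, 358, 418, 428, 412, 378]
```

Emit:
move_arm(rows=[[0,0,-0.25,10.3,1.6,55,0.7],[0,0,-0.25,10.3,1.6,115,0.7],[0,0,-0.25,10.3,1.6,175,0.7],[0,0,-0.25,10.3,1.6,230,0.7],[0,0,-0.25,10.3,1.6,265,0.7],[0,0,-0.25,10.3,1.6,287.5,0.7],[0,0,-0.25,10.3,1.6,287.5,0.7],[0,0,-0.25,10.3,1.6,287.5,0.7]])

```text
clock: 10.28
tool_pos: [0.5394, -0.007, 0.1739]
tool_rot: [1.992, 2.427, 0.001]
contact_force: [0.9, -0.2, 0.7]
opening: 0.0653
gripper_force: 0.0
```

Run:
```python
from h import *
import pickle
go([.5384,-.0063,.173],101.3)
c=cam('wrist');c['fish']=1;save(c,'w6');pickle.dump(c,open('w6.pkl','wb'))
```

```text
pos [ 0.5394 -0.007   0.1739] t 10.275 q [-0.22  0.01  1.87 -0.    1.26 -0.42] open 0.06531869529412139 F [ 0.9 -0.2  0.7] x yaw 101.23809342241154
turn [ 0.08  0.04 -0.06] shift mm [ 0.9 -0.9  0.9]
```

View pics/w6.png

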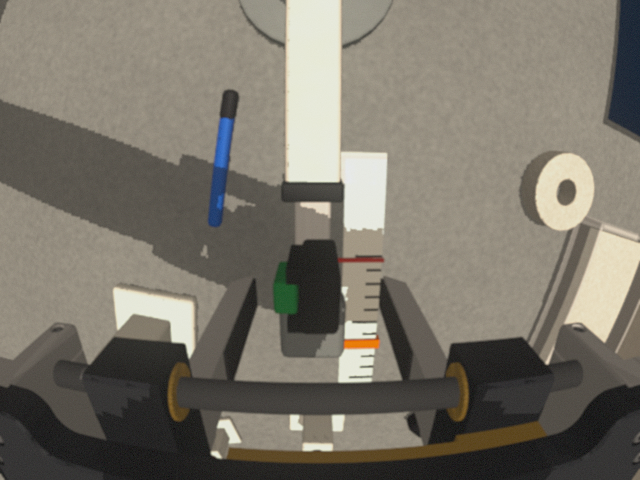

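The fingers stand either side of the handle, which is at (318,285) with the green button at (286,288). The mark is at (361,343) and the pointer at v=260. Next I close slowly.

Emit:
move_arm(rows=[[0,0,0,1,-0.9,1,0.5],[0,0,0,1,-0.9,1,0.4],[0,0,0,1,-0.9,1,0.3],[0,0,0,1,-0.9,1,0.2],[0,0,0,1,-0.9,1,0.1],[0,0,0,1,-0.9,1,0.1],[0,0,0,1,-0.9,1,0.1],[0,0,0,1,-0.9,1,0.1]], squeeze=25)

```text
clock: 11.32
tool_pos: [0.5379, -0.0057, 0.172]
tool_rot: [1.992, 2.428, 0.0]
contact_force: [3.2, -2.1, 1.1]
opening: 0.0263
gripper_force: 25.1
```

Run:
```python
from h import *
import pickle
go([.5384,-.0063,.173],101.3)
c=cam('wrist');c['fish']=1;save(c,'w7');pickle.dump(c,open('w7.pkl','wb'))
im=c['pixels'].astype(int);o=(im[:,:,0]>im[:,:,1]+50)
for r0,r1 in((250,272),(335,352)):
    v,u=np.where(o[r0:r1,350:385]);print(u.mean()+350,v.mean()+r0,v.std(),len(u), at(c,u.mean()+350,v.mean()+r0,.1335))
g=im.sum(2)
for row in(60,100,150):
    e=np.abs(np.diff(g[row,270:360]));print(row,270+e[:45].argmax(),315+e[45:].argmax())
```

```text
pos [ 0.5379 -0.0057  0.172 ] t 11.325 q [-0.22  0.01  1.87 -0.    1.26 -0.42] open 0.026308215837513308 F [ 3.2 -2.1  1.1] x yaw 101.27929194430989
turn [ 0.04  0.03 -0.02] shift mm [-0.7  0.4 -1. ]
368.9189189189189 262.93243243243245 1.276937648809893 148 [0.57086123 0.00177852 0.1335    ]
nan nan nan 0 [0.53539009 0.01224498 0.1335    ]
60 288 344
100 288 344
150 288 344<stdin>:7: RuntimeWarning: Mean of empty slice.
  ret = ret.dtype.type(ret / rcount)
  ret = _var(a, axis=axis, dtype=dtype, out=out, ddof=ddof,
  arrmean = um.true_divide(arrmean, div, out=arrmean,
  ret = ret.dtype.type(ret / rcount)
```

Emit:
move_arm(rows=[[0,0,0,-4,0,0,0.1],[0,0,0,-12,0,0,0.1],[0,0,0,-20,0,0,0.1],[0,0,0,-28,0,0,0.1],[0,0,0,-36,0,0,0.1],[0,0,0,-44,0,0,0.1],[0,0,0,-52,0,0,0.1],[0,0,0,-58,0,0,0.1],[0,0,0,-62,0,0,0.1],[0,0,0,-62,0,0,0.1],[0,0,0,-62,0,0,0.1]])

```text
clock: 12.75
tool_pos: [0.5499, -0.0671, 0.1719]
tool_rot: [1.991, 2.428, -0.002]
contact_force: [2.8, -1.6, 3.8]
opening: 0.0261
gripper_force: 25.1
```

Run:
```python
from h import *
import pickle
go([.5384,-.0063,.173],101.3)
c=cam('wrist');c['fish']=1;save(c,'w8');pickle.dump(c,open('w8.pkl','wb'))
cv2.imwrite('pics/w8c.png',cv2.resize(c['pixels'][:340,220:420,::-1],None,fx=1.76,fy=1.76,interpolation=2)[:598])
cv2.imwrite('pics/w8d.png',np.hstack([cv2.resize(c['pixels'][:340,220:420,::-1],None,fx=1.76,fy=1.76,interpolation=2)[:598],cv2.resize(c['pixels'][220:310,330:390,::-1],None,fx=6.64,fy=6.64,interpolation=2)[:598]]))
print(cv2.imread('pics/w8d.png').shape)
```

```text
pos [ 0.5499 -0.0671  0.1719] t 12.75 q [-0.33  0.05  1.83 -0.    1.26 -0.52] open 0.02609140646475217 F [ 2.8 -1.6  3.8] x yaw 101.28631375901864
turn [ 0.01  0.1  -0.01] shift mm [61.8  0.6 -1.2]
(598, 750, 3)
```

View pics/w8d.png

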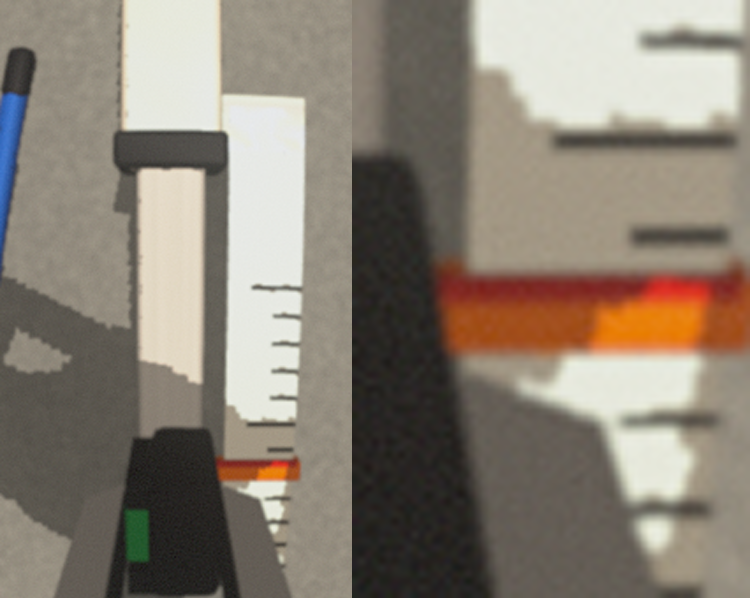

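The picture shows the red pointer lying on the hub-side edge of the orange mark at about v=263.5, while the mark's top runs from about v=262 to 273. The arm needs about 2.8 mm more, and from here I'll check by pixel values.

Emit:
move_arm(rows=[[0,0,0,-1.5,0,0,0.1],[0,0,0,-2.8,0,0,0.1],[0,0,0,-2.8,0,0,0.1],[0,0,0,-2.8,0,0,0.1]])

```text
clock: 13.3
tool_pos: [0.5502, -0.0685, 0.1719]
tool_rot: [-1.991, -2.429, -0.001]
contact_force: [0.5, 1.0, 5.3]
opening: 0.0262
gripper_force: 25.1
```

Run:
```python
from h import *
import pickle
go([.5384,-.0063,.173],101.3)
c=cam('wrist');c['fish']=1;save(c,'w9');pickle.dump(c,open('w9.pkl','wb'))
p=pickle.load(open('w8.pkl','rb'))
for n,k in(('w8',p),('w9',c)):
    print(n)
    for cols in((352,357),(374,380),(386,388)):
        print(cols,[(v,*k['pixels'][v,cols[0]:cols[1]].mean(0).astype(int).tolist()) for v in range(256,277)])
# image scale: px per mm along boom at that height
d=np.array([.196,-.981,0]);P=at(c,360,264,.1335);print('px/mm',proj(c,P+d*.001)-proj(c,P), 'px per mm height',proj(c,P+[0,0,.001])-proj(c,P))
```

```text
pos [ 0.5502 -0.0685  0.1719] t 13.3 q [-0.33  0.05  1.83  0.    1.26 -0.53] open 0.026239188211617536 F [0.5 1.  5.3] x yaw 101.3064536961161
turn [ 0.   -0.05  0.01] shift mm [63.3  0.6 -1. ]
w8
(352, 357) [(256, 161, 150, 131), (257, 162, 151, 131), (258, 162, 151, 132), (259, 159, 148, 130), (260, 147, 130, 114), (261, 126, 89, 76), (262, 120, 47, 40), (263, 126, 39, 34), (264, 133, 46, 37), (265, 143, 57, 31), (266, 156, 71, 30), (267, 161, 77, 27), (268, 161, 79, 27), (269, 161, 78, 27), (270, 160, 77, 26), (271, 161, 78, 31), (272, 158, 93, 60), (273, 155, 120, 95), (274, 158, 143, 125), (275, 161, 151, 132), (276, 164, 154, 136)]
(374, 380) [(256, 100, 93, 82), (257, 139, 130, 114), (258, 158, 149, 130), (259, 158, 147, 129), (260, 148, 126, 109), (261, 149, 85, 73), (262, 180, 51, 43), (263, 206, 44, 34), (264, 218, 63, 38), (265, 225, 93, 31), (266, 230, 120, 22), (267, 232, 129, 13), (268, 232, 128, 12), (269, 232, 127, 9), (270, 232, 124, 7), (271, 231, 124, 33), (272, 227, 142, 93), (273, 223, 190, 162), (274, 227, 228, 212), (275, 230, 233, 222), (276, 230, 233, 221)]
(
[... 1174 characters left out ...]
, 6), (269, 232, 123, 30), (270, 232, 145, 99), (271, 231, 198, 171), (272, 230, 229, 216), (273, 229, 233, 222), (274, 230, 232, 220), (275, 230, 232, 220), (276, 230, 232, 220)]
(386, 388) [(256, 149, 134, 117), (257, 145, 120, 102), (258, 133, 98, 73), (259, 129, 78, 54), (260, 126, 66, 42), (261, 123, 52, 33), (262, 123, 46, 38), (263, 129, 46, 39), (264, 135, 51, 39), (265, 147, 63, 35), (266, 157, 75, 33), (267, 162, 79, 32), (268, 161, 79, 27), (269, 159, 77, 30), (270, 158, 94, 67), (271, 154, 121, 104), (272, 151, 141, 123), (273, 149, 145, 131), (274, 150, 142, 129), (275, 144, 140, 124), (276, 147, 140, 125)]
px/mm [-0.05897009  1.4595888 ] px per mm height [0.16770197 0.56145869]
```

Emit:
move_arm(rows=[[0,0,0,-1,0,0,0.1],[0,0,0,-1.7,0,0,0.1],[0,0,0,-1.7,0,0,0.1],[0,0,0,-1.7,0,0,0.1]])

```text
clock: 13.85
tool_pos: [0.5505, -0.0701, 0.1719]
tool_rot: [-1.991, -2.429, -0.001]
contact_force: [0.4, 1.5, 5.7]
opening: 0.0261
gripper_force: 25.1
```

Run:
```python
from h import *
import pickle
go([.5384,-.0063,.173],101.3)
c=cam('wrist');c['fish']=1;save(c,'w10');pickle.dump(c,open('w10.pkl','wb'))
for cols in((352,357),(374,380)):
        print(cols,[(v,*c['pixels'][v,cols[0]:cols[1]].mean(0).astype(int).tolist()) for v in range(254,274)])
# w6, mark and pointer profile before squeeze
k=pickle.load(open('w6.pkl','rb'))
for a,b in((254,268),(334,352)): print([(v,*k['pixels'][v,356:364].mean(0).astype(int).tolist()) for v in range(a,b)])
# sleeve lateral now
g=c['pixels'].astype(int).sum(2)
for row in(10,30,50,70):
    e=np.abs(np.diff(g[row,270:360]));print(row,270+e[:45].argmax(),315+e[45:].argmax())
s=cam('scene');save(s,'s10');pickle.dump(s,open('s10.pkl','wb'))
```

```text
pos [ 0.5505 -0.0701  0.1719] t 13.85 q [-0.33  0.05  1.83  0.    1.26 -0.53] open 0.026116806247087537 F [0.4 1.5 5.7] x yaw 101.3091996156401
turn [-0.   -0.06  0.01] shift mm [64.9  0.7 -1. ]
(352, 357) [(254, 162, 152, 133), (255, 159, 148, 129), (256, 155, 137, 117), (257, 142, 107, 85), (258, 148, 84, 54), (259, 154, 75, 30), (260, 148, 70, 34), (261, 128, 56, 37), (262, 122, 44, 38), (263, 127, 43, 40), (264, 131, 44, 34), (265, 143, 59, 34), (266, 154, 70, 30), (267, 161, 81, 33), (268, 162, 99, 59), (269, 162, 127, 100), (270, 161, 145, 125), (271, 159, 150, 131), (272, 161, 150, 131), (273, 161, 149, 131)]
(374, 380) [(254, 163, 152, 134), (255, 160, 148, 129), (256, 153, 134, 114), (257, 143, 106, 84), (258, 147, 82, 52), (259, 156, 78, 36), (260, 146, 71, 38), (261, 125, 57, 37), (262, 124, 46, 40), (263, 152, 45, 39), (264, 191, 61, 38), (265, 217, 91, 33), (266, 229, 115, 12), (267, 232, 123, 39), (268, 232, 152, 111), (269, 231, 207, 183), (270, 230, 231, 220), (271, 230, 233, 222), (272, 229, 232, 220), (273, 230, 232, 221)]
[(254, 148, 139, 121), (255, 113, 107, 94), (256, 78, 68, 59), (257, 91, 55, 49), (258, 113, 51, 45), (259, 124, 45, 39), (260, 129, 48, 41), (261, 136, 71, 61), (262, 148, 110, 97), (263, 159, 143, 125), (264, 161, 151, 131), (265, 162, 151, 132), (266, 161, 150, 132), (267, 161, 149, 130)]
[(334, 214, 216, 200), (335, 226, 228, 213), (336, 231, 234, 220), (337, 225, 229, 211), (338, 202, 189, 166), (339, 183, 126, 99), (340, 213, 104, 39), (341, 230, 119, 4), (342, 233, 125, 8), (343, 232, 125, 10), (344, 232, 125, 10), (345, 232, 123, 8), (346, 232, 121, 2), (347, 230, 129, 57), (348, 227, 164, 121), (349, 225, 212, 182), (350, 229, 230, 216), (351, 230, 233, 219)]
10 289 344
30 289 344
50 288 346
70 285 348
```

Run:
```python
from h import *
import pickle
for n,r1 in(('w6',170),('w7',170),('w8',70),('w10',60)):
    c=pickle.load(open(n+'.pkl','rb'));g=c['pixels'].astype(float).sum(2);th=560
    P=[]
    for row in range(2,r1,2):
        x=[u for u in range(275,360) if (g[row,u]-th)*(g[row,u+1]-th)<0]
        if len(x)<2: continue
        f=lambda u:u+(th-g[row,u])/(g[row,u+1]-g[row,u]); a,b=f(x[0]),f(x[-1])
        if 50<b-a<62: P.append(at(c,(a+b)/2,row,.147)[:2])
    P=np.array(P);H=np.array([.4940,.2195])
    d=np.linalg.svd(P-P.mean(0))[2][0];d*=np.sign(d[0]);m=np.median(P,0)-H
    print(n,len(P),'line dir',np.degrees(np.arctan2(d[1],d[0])),'from hub',np.degrees(np.arctan2(m[1],m[0])),np.hypot(*m))
```

```text
w6 75 line dir -79.05764739463334 from hub -79.29734975223248 0.11667023542101901
w7 75 line dir -78.69608571110346 from hub -78.90825827300938 0.11529157510455984
w8 25 line dir -78.6838608006216 from hub -78.89987766675476 0.15001713324615915
w10 24 line dir -78.76239734300559 from hub -78.88551578700506 0.15108021951660558
```

```bash
python3 -c "
from plant import r
print(r.close_job())"
```

```text
the job is handed in; nothing more can be done
None
```

I handed the job in with the boom pointing at the purple-capped tube to within about 0.2° and the button squeezed in. The arm is drawn out about 65 mm, with the pointer within about 0.5 mm of the orange mark's centre by my measurements; the judge's verdict was not shown.

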